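# Shut the water off and take off the strainer cap of unknown thread hand

## Robot

A 7-joint arm with a two-finger parallel gripper is mounted at the origin on the work surface. World frame = base frame: x ahead of the robot, y to its left, z up, the work surface at z = 0. Lengths are in m, angles in degrees, forces in N, time in s.
With the tool pointing down it reaches from about 0.425 to 1.025 m from the base axis. Payload 9.4 kg.
Tool frame: the origin (TCP) lies at the very end of the fingers, on their centre line; the grasp point (between the pads) lies 19 mm behind it; z points along the fingers, y is the line along which they close (so a half turn about z gives the same grasp; the last joint's range is limited). The gripper opens to 85 mm and grips with 20 to 120 N. Pads are 22 mm wide; open, the fingers measure 114 mm over their backs; the gripper's body (76 mm by 85 mm) begins 54 mm behind the grasp point. The pads swing forward as they close: fully open they stand 13 mm farther back than shut.
Start: joints at [-79.796, 34.337, -0.143, 91.639, 0.103, 54.024, -4.572], TCP at [0.183, 0.702, 0.231] pointing down, gripper open.
Joint ranges: [-147.43, 147.43], [-19.82, 112.94], [-74.19, 73.91], [6.32, 146.72], [-59.91, 239.91], [6.04, 106.73], [-150.56, 150.56]. Speed limits (degrees/s): [127.2, 127.2, 172.46, 172.46, 180, 180, 180].

## Interface

Orientations are given as a 3x3 rotation matrix whose columns are the frame's x, y, z axes.
In Python, from rig import * gives the robot as it stands. The module is installed in compiled form; this text tells all that it offers.
- The arm moves only by the tool servo_tool, never from a script. Its argument "commands" is a list that holds one entry, the list of rows, each a list of 6 numbers: the shift along the tool's x, y, z in mm, then the turn, a rotation vector about the tool's x, y, z in rad. A call has 1 to 12 rows; each row shifts and turns the commanded pose from where the row before left it, along the tool's axes as they then stand; what a row does not reach is not made up. A row lasts 1/10 s, in which the tool goes at most 50 mm and 8.59 degrees, less where a joint would pass 70% of its speed; a pose out of reach is approached as far as the arm can. A call with a gripper value outside its range is refused whole. "hand" is the closure, from -1 (fully open) to 1 (shut), so that 0 is half open, set as the call begins (left out, the last holds). The fingers move at their own pace and stop on an object; "force" is the grip in N (left out, the last holds). Time passes only in rows, so rows that do not move let the fingers close. It gives the time, the measured TCP pose, the force, the opening and the grip force at its end, in the units of the state.
- get_state(): the state, without advancing time (a new reading comes with each control period).
- camera(name): name is "side" or "top"; returns a dict with "color" (480x640x3 uint8, red, green, blue), "fx", "fy", "cx", "cy" (pixels), "cam_to_world" (4x4, takes a point from camera to world coordinates). Camera axes: x right, y up, looking along -z (the intrinsics and any distortion apply to the point x, -y, -z); pixel columns grow to the right and rows downward; lengths in m; the calibration is good to about 2 mm. A picture is of the moment at which its call begins. There is no depth.
- hand_in(): hands the job in; it is judged then, once.
The state is a dict: "time": time; "joint_positions": joint angles; "joint_vel": joint speeds; "effort": joint torques, N m; "eef_pos": TCP position; "ee_rot": TCP orientation; "ft_force": force on the tool from outside, world axes, zero at the start; "ft_torque": the same for the moment, N m; "gripper_width": finger opening in m; "finger_force": force on a finger pad.
Only numpy, scipy, OpenCV 4.12 (cv2) and the standard library are available. Lean on these libraries where they do the work, as an engineer would, in place of code of your own. Each camera call takes 0.05 s, during which the arm holds its last target. There are 200 camera calls.

## Task

Shut off the water first by turning the blue valve knob clockwise to its end stop, and leave it there. Then take the red round-headed cap off the grey strainer: nobody remembers whether its quarter-turn thread is right- or left-handed, so try it both ways, turn it the way that gives, and lift it straight off. Finish still holding the cap in the gripper, upright and still, a good 6 cm above where it sat and over its port, and leave everything else where it stands.

Things in the scene. Friction and masses are not known exactly. Their poses are not given: they have to be found in the camera images.
- shutoff (a joint): the blue valve knob's angle: 2.2 rad is its end stop (water off); it grows as the knob turns clockwise seen from above, and stays where it is left (friction 0.05 N m). The stop is rigid.
- shutoff_grip (a point): point on the vertical axis of the blue shut-off knob at the height to grip it. Its upright grip bar is 46 mm long, 14 mm thick, its top 7 mm above this point and its foot (a disc of diameter 48 mm) 23 mm below; the bar lies along this point's own x axis, which turns with the knob. The knob sits on a brass block 60 x 64 mm, 30 mm high, with a short pipe tail behind it.
- strainer: grey strainer head fixed on the tile shelf (tile top 40 mm above the work surface). Origin: under the centre of its open port; z up, x along its length. Block from x = -32 to 98 mm, 64 mm wide, 50 mm high; the capped port is at x = 0, a blanked port with a steel disc at x = 66 mm, and a pipe tail up to x = 141 mm.
- cap_grip (a point): centre of the round red head of the strainer cap, on its vertical axis: diameter 38 mm, 26 mm high (+-13 mm about this point), with a white line on top along the cap's own x axis. The cap is loose, about 150 g. Below the head a neck of diameter 20 mm, 14 mm high, then a disc of diameter 62 mm, 8 mm thick, its underside 35 mm below this point and resting on the strainer's top.
- port (a point): centre of the port's mouth on the strainer's top face, on the axis of the seated cap; x axis as the strainer's. The white line starts along this x axis within 3 degrees. A steel cross bar under the cap (44 x 6 mm, along the line) reaches 14 mm below the mouth and locks under the rim by a quarter-turn thread of unknown hand, not visible and different each time; see cap_bar.
- cap_bar (a point): centre of the cap's cross bar, hidden in the port, 46 mm below the head's centre. Turned the wrong way from its start the cap stops within 2 to 9 degrees (it gives a few degrees more if forced, then slips in the fingers); the right way it turns easily (under 0.3 N m), is locked to about 58 degrees, surely free to be pulled straight up from 72 to 90, and stops at about 95. It does not rise as it turns.
- tub_center (a point): bystander, leave it alone: clear plastic tub with a snapped-shut flip-top lid, 124 x 164 x 76 mm; this point is at its centre
- brush_center (a point): bystander, leave it alone: red scrub brush with white bristles, 150 x 55 x 69 mm; this point is at its centre
- clip_center (a point): bystander, leave it alone: steel pipe clip (saddle), 18 x 84 x 35 mm; this point is at its centre
- lid_center (a point): bystander, leave it alone: aluminium pot lid with black knob, diameter 160 mm, 45 mm high; this point is at its centre
- cup_center (a point): bystander, leave it alone: upturned white enamel cup, diameter 84 mm, 78 mm high, with a handle; this point is at its centre
- soap_center (a point): bystander, leave it alone: green soap bottle, diameter 66 mm, 190 mm high, on the cupboard floor beside the tiles; this point is at its centre

How it is judged:
By the outcome, as a careful person would: the job done as asked, in the order asked, and still so for the second after the job is handed in, while the arm keeps its last pose, push and grip.
It also fails if it takes over 61 s, if anything falls off the work surface, if the arm or the gripper's body presses on something with over 40 N, if the wrist force passes 120 N, or if a joint passes its speed limit or range.

## Working session

There is one attempt and no reset: what is moved stays moved. The work goes in short steps, Python scripts to look and compute and a tool call to move; the robot and the scene stay as the last step left them, time stands still between calls to the robot, and variables do not carry over. Pictures are saved under pics/ and viewed, at most 10 in all, crops included, and the job is handed in when it is done.

Besides the shell and the picture viewer there is one more tool, called after ">>>" in YAML: its name, and indented under it one key for each argument. servo_tool: Moves the arm, as the interface text tells. Its arguments: {"type":"object","properties":{"commands":{"type":"array","items":{"type":"array","items":{"type":"array","items":{"type":"number"}}}},"hand":{"type":"number"},"force":{"type":"number"}},"required":["commands"]}

```bash
mkdir -p pics; python3 - <<'E'
from rig import *
import cv2,numpy as np
np.set_printoptions(precision=4,suppress=True)
for n in("top","side"):
    c=camera(n); cv2.imwrite(f"pics/{n}0.png",c["color"][:,:,::-1]); print(n,c["fx"],c["fy"],c["cx"],c["cy"],[k for k in c]);print(c["cam_to_world"])
s=get_state();print(s)
E
```

```text
top 479.06421280586676 479.06421280586676 320.8629475428335 240.63613803844567 ['color', 'fx', 'fy', 'cx', 'cy', 'cam_to_world']
[[-0.0197  0.9912 -0.1308  0.4618]
 [-0.9998 -0.0185  0.0106  0.0608]
 [ 0.0081  0.131   0.9914  1.2176]
 [ 0.      0.      0.      1.    ]]
side 475.3429947658058 475.3429947658058 321.08020788835614 240.10741245974287 ['color', 'fx', 'fy', 'cx', 'cy', 'cam_to_world']
[[ 0.9249  0.2065 -0.3192  0.2242]
 [-0.3801  0.4855 -0.7873 -0.8336]
 [-0.0076  0.8495  0.5275  0.71  ]
 [ 0.      0.      0.      1.    ]]
{'time': 0.1, 'joint_positions': array([-79.7977,  34.3797,  -0.1446,  91.6757,   0.105 ,  54.0238,
        -4.5739]), 'joint_vel': array([ 0.061 , -0.1878, -0.0639, -0.0351, -0.0325, -0.0718,  0.0299]), 'effort': array([  0.0065, -77.7995,   1.5708, -25.8627,   0.0127,   0.0055,
         0.    ]), 'eef_pos': array([0.1826, 0.7012, 0.2305]), 'ee_rot': array([[-0.9677,  0.252 , -0.0002],
       [ 0.252 ,  0.9677, -0.0014],
       [-0.0002, -0.0014, -1.    ]]), 'ft_force': array([ 0.3491, -0.126 ,  0.4694]), 'ft_torque': array([-0.0538, -0.0167,  0.0183]), 'finger_force': 0.0, 'gripper_width': 0.08542993010279416}
```

View pics/top0.png

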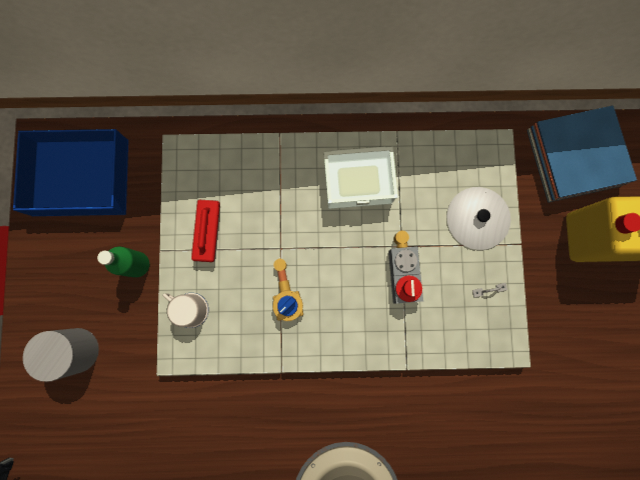

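View pics/side0.png

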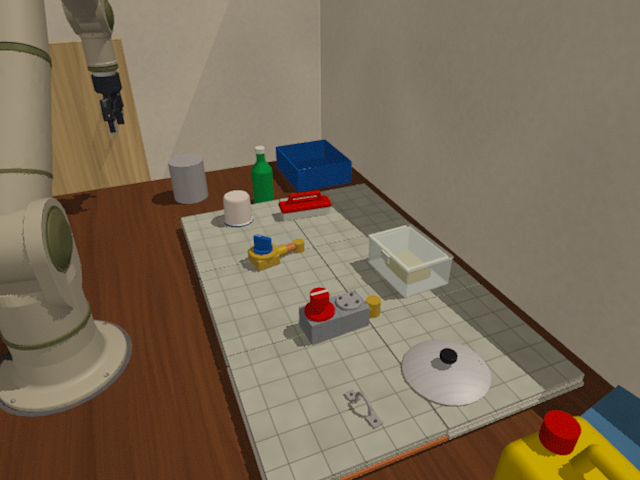

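The top view shows the blue knob near (288,306) and the cap head near (409,289). In the side view they are near (262,244) and (319,302). I'll enlarge both in one mosaic.

```bash
python3 - <<'E'
import cv2,numpy as np
t=cv2.imread("pics/top0.png");s=cv2.imread("pics/side0.png")
f=lambda im,x,y,w,h:cv2.resize(im[y:y+h,x:x+w],(400,300),interpolation=cv2.INTER_CUBIC)
# scale 5, 80x60 crops
m=np.vstack([np.hstack([f(t,250,275,80,60),f(t,370,260,80,60)]),np.hstack([f(s,225,220,80,60),f(s,290,280,80,60)])])
cv2.imwrite("pics/mos.png",m)
E
cat > h.py <<'E'
from rig import *
import numpy as np,cv2
np.set_printoptions(precision=4,suppress=True)
CAL={"top":(479.064,320.863,240.636,np.array([[-0.0197,0.9912,-0.1308,0.4618],[-0.9998,-0.0185,0.0106,0.0608],[0.0081,0.131,0.9914,1.2176]])),
"side":(475.343,321.08,240.107,np.array([[0.9249,0.2065,-0.3192,0.2242],[-0.3801,0.4855,-0.7873,-0.8336],[-0.0076,0.8495,0.5275,0.71]]))}
def ray(n,u,v):
    f,cx,cy,T=CAL[n]; return T[:,3],T[:,:3]@np.array([(u-cx)/f,-(v-cy)/f,-1])
def atz(n,u,v,z):
    o,d=ray(n,u,v); return o+d*(z-o[2])/d[2]
def tri(a,b):
    (o1,d1),(o2,d2)=ray("top",*a),ray("side",*b)
    k=np.linalg.lstsq(np.c_[d1,-d2],o2-o1,rcond=None)[0]
    p,q=o1+k[0]*d1,o2+k[1]*d2; return (p+q)/2,np.linalg.norm(p-q)
E
```

```text
(no output)
```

View pics/mos.png

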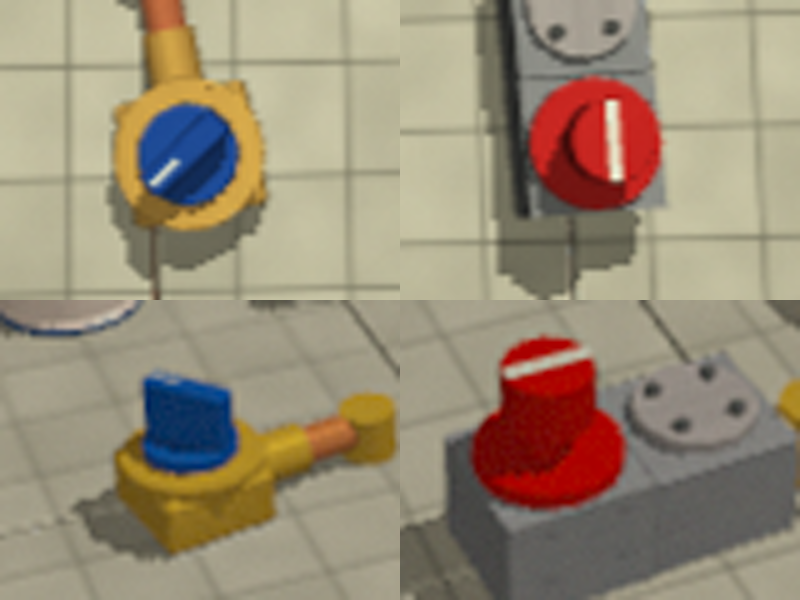

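```bash
python3 - <<'E'
from h import *
T=lambda x,y,ox,oy:(ox+x/5,oy+y/5)
kt=T(189,150,250,275);ks=T(190,83,225,220)
ct=T(213,141,370,260);cs=T(147,60,290,280)
print("knob",tri(kt,ks),atz("top",*kt,.1),atz("side",*ks,.1))
print("knob foot",atz("top",*T(188,154,250,275),.075))
a,b=atz("top",*T(150,187,250,275),.1),atz("top",*T(228,113,250,275),.1);d=a-b
print("bar",np.linalg.norm(d),np.degrees(np.arctan2(d[1],d[0])),a,b)
print("cap",tri(ct,cs),atz("top",*ct,.138),atz("side",*cs,.138))
print("disc",atz("top",*T(195,145,370,260),.098))
a,b=atz("top",*T(211,100,370,260),.138),atz("top",*T(216,180,370,260),.138);d=a-b
print("line",np.linalg.norm(d),np.degrees(np.arctan2(d[1],d[0])))
a,b=atz("side",*T(103,72,290,280),.138),atz("side",*T(190,51,290,280),.138);d=b-a
print("line side",np.linalg.norm(d),np.degrees(np.arctan2(d[1],d[0])))
a,b=atz("side",*T(149,78,225,220),.1),atz("side",*T(230,92,225,220),.1);d=a-b
print("bar side",np.linalg.norm(d),np.degrees(np.arctan2(d[1],d[0])),a,b)
E
```

```text
knob (array([0.4616, 0.1272, 0.1131]), np.float64(0.0018478741479655972)) [0.4607 0.1282 0.1   ] [0.4677 0.1481 0.1   ]
knob foot [0.4588 0.1302 0.075 ]
bar 0.04924564099658718 132.36461995302034 [0.4441 0.1464 0.1   ] [0.4773 0.11   0.1   ]
cap (array([ 0.4936, -0.1551,  0.1381]), np.float64(0.0021863233166952065)) [ 0.4926 -0.1547  0.138 ] [ 0.4948 -0.1551  0.138 ]
disc [ 0.4921 -0.1542  0.098 ]
line 0.03582596016015802 1.0296851188619194
line side 0.036037505121386475 -1.5546096171675572
bar side 0.04356935520764347 139.29537739754818 [0.4504 0.1606 0.1   ] [0.4834 0.1322 0.1   ]
```

The cap's triangulated height matches the expected 0.138, at (0.493, -0.155). The knob top triangulates to about 0.113, which suggests a stem under the foot. I'll move above the knob and recheck there.

>>> servo_tool:
  commands:
    - [[-29.6,-34.7,0,0,0,0],[-29.6,-34.7,0,0,0,0],[-29.6,-34.7,0,0,0,0],[-29.6,-34.7,0,0,0,0],[-29.6,-34.7,0,0,0,0],[-29.6,-34.7,0,0,0,0],[-29.6,-34.7,0,0,0,0],[-29.6,-34.7,0,0,0,0],[-29.6,-34.7,0,0,0,0],[-29.6,-34.7,0,0,0,0],[-29.6,-34.7,0,0,0,0],[-29.6,-34.7,0,0,0,0]]
  hand: -1

```text
time: 1.3
eef_pos: [0.4219, 0.2073, 0.2313]
ee_rot: [[-0.968, 0.252, 0.0], [0.252, 0.968, -0.0], [-0.0, -0.0, -1.0]]
ft_force: [0.4, 1.0, -0.9]
gripper_width: 0.0857
finger_force: 0.0
```

>>> servo_tool:
  commands:
    - [[-29,-34.5,0,0,0,0.1],[-29,-34.5,0,0,0,0.1],[0,0,0,0,0,0.1],[0,0,0,0,0,0.1],[0,0,0,0,0,0.12],[0,0,0,0,0,0]]

```text
time: 1.9
eef_pos: [0.456, 0.1258, 0.2311]
ee_rot: [[-0.713, 0.701, -0.0], [0.701, 0.713, -0.0], [0.0, -0.0, -1.0]]
ft_force: [0.1, -0.3, 0.6]
gripper_width: 0.0853
finger_force: 0.0
```

```bash
python3 - <<'E'
from h import *
s=get_state()
R=s["ee_rot"];print(s["time"],s["eef_pos"],s["joint_positions"],"yang",np.degrees(np.arctan2(R[1,1],R[0,1])),R[:,2])
t=cv2.cvtColor(camera("top")["color"],4);q=cv2.cvtColor(camera("side")["color"],4)
f=lambda im,x,y:cv2.resize(im[y:y+75,x:x+50],(400,600),interpolation=cv2.INTER_CUBIC)
cv2.imwrite("pics/mos2.png",np.hstack([f(t,262,265),f(q,240,200)]))
E
```

```text
1.9 [0.456  0.1258 0.2311] [-30.8442  17.3511  10.9703 124.2882  -5.1788  38.7985  29.1723] yang 45.49220765057572 [-0.0003 -0.0003 -1.    ]
```

View pics/mos2.png

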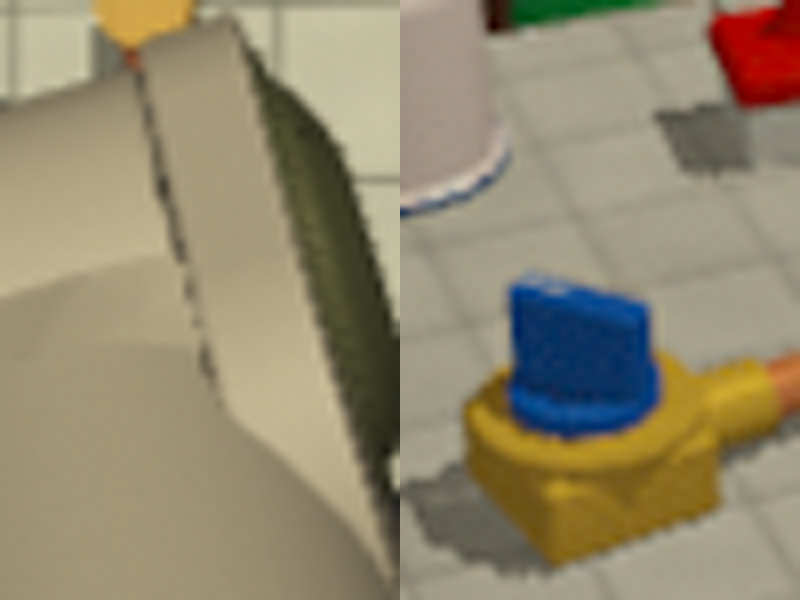

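In the side crop the bar's top runs from about (520,279) to (648,310). The foot disc is centred near (583,400), roughly 37 px lower at full scale, and the top camera is blocked by the arm.

```bash
python3 - <<'E'
from h import *
S=lambda x,y:(240+(x-400)/8,200+y/8)
for z in(.108,.113):
  a,b=atz("side",*S(520,279),z),atz("side",*S(648,310),z);d=a-b
  print(z,"bar",np.linalg.norm(d),np.degrees(np.arctan2(d[1],d[0])),(a+b)/2)
  a,b=atz("top",250+150/5,275+187/5,z),atz("top",250+228/5,275+113/5,z);d=a-b
  print(z,"top bar",np.linalg.norm(d),np.degrees(np.arctan2(d[1],d[0])),(a+b)/2)
# foot: width centre, height on side ray, given xy
f,cx,cy,T=CAL["side"]
for z in(.07,.076,.08,.083,.09,.113):
  p=T[:,:3].T@(np.array([.461,.1275,z])-T[:,3]);u,v=cx+f*p[0]/-p[2],cy-f*p[1]/-p[2];print(z,"mosaic",400+(u-240)*8,(v-200)*8)
E
```

```text
0.108 bar 0.04489207427313676 133.21377165172123 [0.4641 0.1344 0.108 ]
0.108 top bar 0.048893131039560826 132.3646199530204 [0.4607 0.1277 0.108 ]
0.113 bar 0.04451921651339321 133.21377165172123 [0.4621 0.1263 0.113 ]
0.113 top bar 0.04867281231641932 132.3646199530204 [0.4607 0.1274 0.113 ]
0.07 mosaic 588.8959066292164 412.41472116522846
0.076 mosaic 587.5000882204758 396.04986731718077
0.08 mosaic 586.56532770068 385.0905482584926
0.083 mosaic 585.8620314333298 376.8449623319916
0.09 mosaic 584.2135399538097 357.5177189290059
0.113 mosaic 578.7223492375451 293.1379020697998
```

>>> servo_tool:
  commands:
    - [[-2.6,4.5,20,0,0,0],[0,0,25,0,0,0.044],[0,0,25,0,0,0],[0,0,25,0,0,0],[0,0,20,0,0,0],[0,0,15,0,0,0],[0,0,11,0,0,0],[0,0,0,0,0,0]]
  hand: -1

```text
time: 2.8
eef_pos: [0.4606, 0.1273, 0.0892]
ee_rot: [[-0.684, 0.729, -0.002], [0.729, 0.684, -0.001], [0.001, -0.002, -1.0]]
ft_force: [0.2, 0.9, -0.1]
gripper_width: 0.0857
finger_force: 0.0
```

>>> servo_tool:
  commands:
    - [[0,0,0,0,0,0],[0,0,0,0,0,0],[0,0,0,0,0,0],[0,0,0,0,0,0],[0,0,0,0,0,0],[0,0,0,0,0,0],[0,0,0,0,0,0],[0,0,0,0,0,0]]
  hand: 1
  force: 40

```text
time: 3.6
eef_pos: [0.4625, 0.1285, 0.091]
ee_rot: [[-0.684, 0.73, 0.003], [0.73, 0.684, 0.002], [-0.001, 0.003, -1.0]]
ft_force: [1.2, 3.5, 5.3]
gripper_width: 0.0132
finger_force: 44.6
```

>>> servo_tool:
  commands:
    - [[0,2,-1,0,0,0.04],[0,0,0,0,0,0.08],[0,0,0,0,0,0.08],[0,0,0,0,0,0.08],[0,0,0,0,0,0.08],[0,0,0,0,0,0.08]]

```text
time: 4.2
eef_pos: [0.461, 0.1278, 0.091]
ee_rot: [[-0.302, 0.953, -0.003], [0.953, 0.302, -0.001], [-0.0, -0.003, -1.0]]
ft_force: [-3.4, -3.1, -0.5]
gripper_width: 0.0131
finger_force: 43.8
```

>>> servo_tool:
  commands:
    - [[0,0,0,0,0,0.08],[0,0,0,0,0,0.08],[0,0,0,0,0,0.08],[0,0,0,0,0,0.08],[0,0,0,0,0,0.08],[0,0,0,0,0,0.08],[0,0,0,0,0,0.08],[0,0,0,0,0,0]]

```text
time: 5.0
eef_pos: [0.4589, 0.1279, 0.091]
ee_rot: [[0.25, 0.968, -0.007], [0.968, -0.25, -0.001], [-0.002, -0.006, -1.0]]
ft_force: [-8.3, -2.0, 6.4]
gripper_width: 0.0131
finger_force: 44.9
```

```bash
cat > st.py <<'E'
from h import *
s=get_state();R=s["ee_rot"];print(s["time"],s["eef_pos"],"q",s["joint_positions"],"yang",np.degrees(np.arctan2(R[1,1],R[0,1])),"F",s["ft_force"],"T",s["ft_torque"],s["gripper_width"],s["finger_force"])
E
python3 st.py
```

```text
5.0 [0.4589 0.1279 0.091 ] q [-36.6016  32.9482  20.6308 131.2196 -32.5909  20.9976  -2.6385] yang -14.474273088451529 F [-8.3043 -2.0073  6.416 ] T [-0.6173  1.7631 -0.0444] 0.013102696119419823 44.896103739738464
```

>>> servo_tool:
  commands:
    - [[0,-2,-1,0,0,0.08],[0,0,0,0,0,0.08],[0,0,0,0,0,0.08],[0,0,0,0,0,0.08],[0,0,0,0,0,0.08],[0,0,0,0,0,0.08],[0,0,0,0,0,0.08],[0,0,0,0,0,0.08],[0,0,0,0,0,0]]

```text
time: 5.9
eef_pos: [0.4587, 0.1296, 0.0918]
ee_rot: [[0.761, 0.649, -0.004], [0.649, -0.761, -0.004], [-0.006, 0.0, -1.0]]
ft_force: [-1.3, -7.5, 0.6]
gripper_width: 0.0134
finger_force: 315.7
```

```bash
python3 st.py
```

```text
5.9 [0.4587 0.1296 0.0918] q [-43.3276  34.8209  30.4566 131.6115 -44.5279  24.1654 -25.1339] yang -49.566243211649386 F [-1.3125 -7.5024  0.5746] T [-1.2974  0.4683  9.0781] 0.013402965994077816 315.7172192435246
```

A torque of 9 N m means the knob is at its rigid stop after about 93° of turn. I'll relax, release and lift.

>>> servo_tool:
  commands:
    - [[0,0,0,0,0,-0.012],[0,0,0,0,0,0],[0,0,0,0,0,0]]

```text
time: 6.2
eef_pos: [0.4587, 0.1296, 0.0918]
ee_rot: [[0.752, 0.659, -0.004], [0.659, -0.752, -0.003], [-0.005, 0.0, -1.0]]
ft_force: [-1.7, -6.8, -0.8]
gripper_width: 0.013
finger_force: 303.9
```

```bash
python3 st.py
```

```text
6.2 [0.4587 0.1296 0.0918] q [-43.1538  34.7584  30.2042 131.6064 -44.2921  24.0646 -24.6189] yang -48.80033778050527 F [-1.7156 -6.8065 -0.8335] T [-1.2613  0.3939  8.7983] 0.013010115568648154 303.89184768122504
```

>>> servo_tool:
  commands:
    - [[0,0,0,0,0,-0.03],[0,0,0,0,0,0],[0,0,0,0,0,0]]

```text
time: 6.5
eef_pos: [0.4587, 0.1296, 0.0918]
ee_rot: [[0.734, 0.679, -0.004], [0.679, -0.734, -0.003], [-0.005, -0.0, -1.0]]
ft_force: [-2.1, -6.7, -2.7]
gripper_width: 0.0135
finger_force: 278.2
```

```bash
python3 st.py
```

```text
6.5 [0.4587 0.1296 0.0918] q [-42.8407  34.6468  29.7311 131.5974 -43.8141  23.8777 -23.5618] yang -47.22689950383251 F [-2.088  -6.6639 -2.7205] T [-1.0691  0.3571  7.9136] 0.013537230435345738 278.19364300630696
```

>>> servo_tool:
  commands:
    - [[0,0,0,0,0,-0.05],[0,0,0,0,0,-0.05],[0,0,0,0,0,-0.05],[0,0,0,0,0,0],[0,0,0,0,0,0]]

```text
time: 7.0
eef_pos: [0.4588, 0.1294, 0.0917]
ee_rot: [[0.638, 0.77, -0.004], [0.77, -0.638, -0.001], [-0.003, -0.002, -1.0]]
ft_force: [-3.3, -3.0, -10.7]
gripper_width: 0.0134
finger_force: 170.2
```

```bash
python3 st.py
```

```text
7.0 [0.4588 0.1294 0.0917] q [-41.289   34.1312  27.4444 131.5425 -41.4687  23.0116 -18.4772] yang -39.63451200165008 F [ -3.2913  -3.0145 -10.7056] T [-0.2295  0.7917  4.1251] 0.013361828546264892 170.19592733122408
```

>>> servo_tool:
  commands:
    - [[0,0,0,0,0,-0.05],[0,0,0,0,0,-0.05],[0,0,0,0,0,-0.02],[0,0,0,0,0,0],[0,0,0,0,0,0]]

```text
time: 7.5
eef_pos: [0.4588, 0.1294, 0.0916]
ee_rot: [[0.547, 0.837, -0.004], [0.837, -0.547, 0.0], [-0.002, -0.003, -1.0]]
ft_force: [-6.0, 2.0, -20.8]
gripper_width: 0.0134
finger_force: 97.4
```

```bash
python3 st.py
```

```text
7.5 [0.4588 0.1294 0.0916] q [-40.0637  33.7565  25.6059 131.4802 -39.3538  22.3654 -14.3002] yang -33.18684523512215 F [ -5.9783   2.0326 -20.8436] T [0.4876 1.133  1.4821] 0.013361940035047827 97.35526971522432
```

>>> servo_tool:
  commands:
    - [[0,0,0,0,0,-0.015],[0,0,0,0,0,0],[0,0,0,0,0,0],[0,0,0,0,0,0],[0,0,0,0,0,0],[0,0,0,0,0,0]]
  hand: -1

```text
time: 8.1
eef_pos: [0.461, 0.1292, 0.0925]
ee_rot: [[0.533, 0.846, 0.001], [0.846, -0.533, 0.0], [0.001, 0.001, -1.0]]
ft_force: [-0.3, 0.7, 0.0]
gripper_width: 0.0853
finger_force: 0.0
```

>>> servo_tool:
  commands:
    - [[0,0,-15,0,0,0],[0,0,-25,0,0,0],[0,0,-30,0,0,0],[0,0,-30,0,0,0],[0,0,-30,0,0,0],[0,0,-10,0,0,0]]

```text
time: 8.7
eef_pos: [0.4615, 0.1294, 0.2346]
ee_rot: [[0.532, 0.847, 0.003], [0.847, -0.532, 0.002], [0.003, 0.002, -1.0]]
ft_force: [0.9, -0.3, 0.1]
gripper_width: 0.0853
finger_force: 0.0
```

```bash
python3 st.py; python3 - <<'E'
from h import *
q=cv2.cvtColor(camera("side")["color"],4)
cv2.imwrite("pics/k2.png",cv2.resize(q[200:275,230:305],(600,600),interpolation=cv2.INTER_CUBIC))
E
```

```text
8.7 [0.4615 0.1294 0.2346] q [-54.7024  21.6059  43.9849 124.7321 -22.8104  41.4667 -27.5233] yang -32.16682697224263 F [ 0.9227 -0.3235  0.0633] T [ 0.0367 -0.0467 -0.0293] 0.08526414990083674 0.0
```

View pics/k2.png

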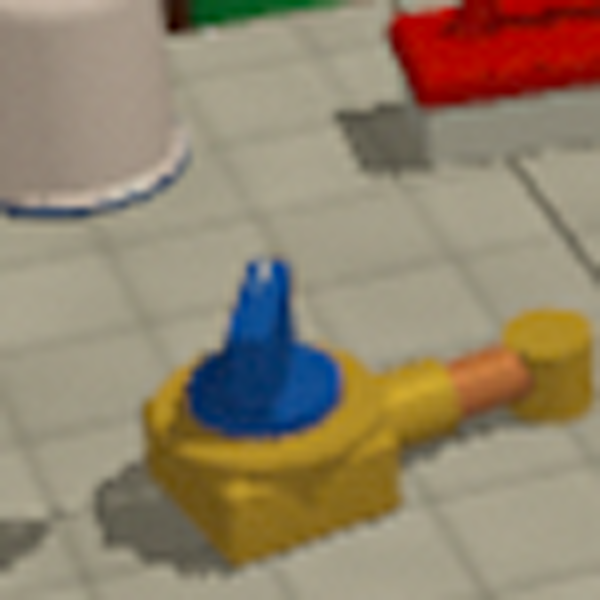

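In the crop the bar is seen nearly end-on, with its white mark at the far end (265,265). That agrees with about 72° clockwise to the stop. Next is the cap.

>>> servo_tool:
  commands:
    - [[-32,25.5,0,0,0,0],[-32,25.5,0,0,0,0],[-32,25.5,0,0,0,0],[-32,25.5,0,0,0,0],[-32,25.5,0,0,0,0],[-32,25.5,0,0,0,0],[-32,25.5,0,0,0,0],[0,0,0,0,0,-0.1],[0,0,0,0,0,-0.1],[0,0,0,0,0,-0.06],[0,0,0,0,0,0]]

```text
time: 9.85
eef_pos: [0.4921, -0.1554, 0.2312]
ee_rot: [[0.296, 0.955, -0.001], [0.955, -0.296, 0.001], [0.0, -0.001, -1.0]]
ft_force: [1.2, 0.3, 0.2]
gripper_width: 0.0856
finger_force: 0.0
```

```bash
python3 st.py; python3 - <<'E'
from h import *
t=cv2.cvtColor(camera("top")["color"],4);q=cv2.cvtColor(camera("side")["color"],4)
cv2.imwrite("pics/k3.png",np.hstack([cv2.resize(t[275:335,250:330],(400,300),interpolation=2),cv2.resize(q[270:345,280:380],(400,300),interpolation=2)]))
E
```

```text
9.85 [ 0.4921 -0.1554  0.2312] q [-15.1191  23.2896  36.5249 120.2702 -20.3763  42.5671  17.1936] yang -17.232009507591847 F [1.2197 0.2795 0.2305] T [-0.0109 -0.0289 -0.0172] 0.0855818958160392 0.0
```

View pics/k3.png

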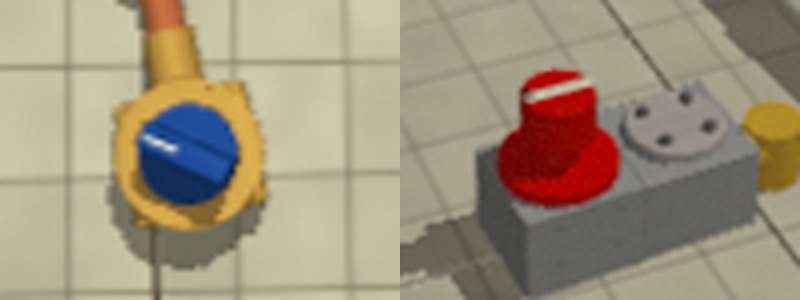

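```bash
python3 - <<'E'
from h import *
t=cv2.cvtColor(camera("top")["color"],4)[275:335,250:330];t0=cv2.imread("pics/top0.png")[275:335,250:330]
cv2.imwrite("pics/k4.png",np.hstack([cv2.resize(a[18:43,25:50],(400,400),interpolation=2) for a in(t0,t)]))
E
```

```text
(no output)
```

View pics/k4.png

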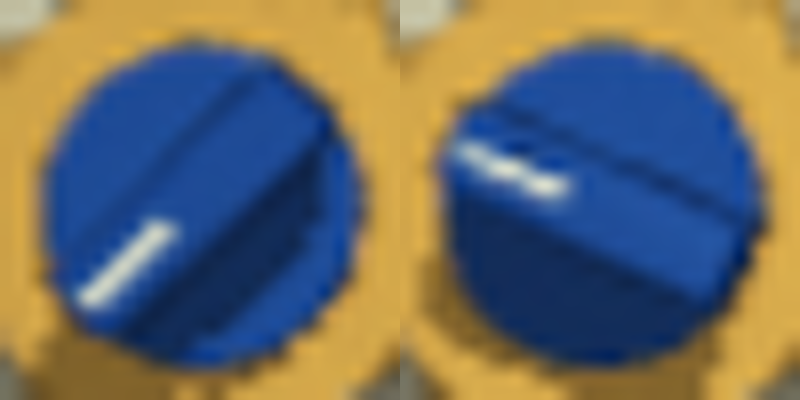

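The edges show the bar went from about 132° to about 67°. That is a few degrees short of what the torque readings implied, so I'll regrip and check the stop directly.

>>> servo_tool:
  commands:
    - [[43.7,-19,0,0,0,0],[43.7,-19,0,0,0,0],[43.7,-19,0,0,0,0],[43.7,-19,0,0,0,0],[43.7,-19,0,0,0,0],[43.7,-19,0,0,0,0],[0,0,0,0,0,0.1],[0,0,0,0,0,0]]

```text
time: 10.8
eef_pos: [0.461, 0.1305, 0.2319]
ee_rot: [[0.389, 0.921, -0.0], [0.921, -0.389, -0.001], [-0.001, -0.0, -1.0]]
ft_force: [0.7, -0.4, -0.3]
gripper_width: 0.0854
finger_force: 0.0
```

```bash
python3 st.py
```

```text
10.8 [0.461  0.1305 0.2319] q [-52.0829  21.0263  39.8528 124.6616 -20.5638  40.7837 -21.2061] yang -22.912071365181866 F [ 0.6707 -0.3765 -0.3239] T [-0.0499 -0.0277  0.0327] 0.0853768101351413 0.0
```

Shift y world by -2 mm (tool -1.8, +0.8), descend to 0.091, grip at 40 N.

>>> servo_tool:
  commands:
    - [[-1.8,0.8,20,0,0,0],[0,0,30,0,0,0],[0,0,30,0,0,0],[0,0,25,0,0,0],[0,0,20,0,0,0],[0,0,16,0,0,0],[0,0,0,0,0,0]]

```text
time: 11.5
eef_pos: [0.4609, 0.1252, 0.0898]
ee_rot: [[0.391, 0.92, -0.003], [0.92, -0.391, -0.001], [-0.002, -0.002, -1.0]]
ft_force: [0.8, -0.0, 0.6]
gripper_width: 0.0855
finger_force: 0.0
```

>>> servo_tool:
  commands:
    - [[0,0,0,0,0,0],[0,0,0,0,0,0],[0,0,0,0,0,0],[0,0,0,0,0,0],[0,0,0,0,0,0],[0,0,0,0,0,0],[0,0,0,0,0,0],[0,0,0,0,0,0]]
  hand: 1
  force: 40

```text
time: 12.3
eef_pos: [0.4586, 0.128, 0.0917]
ee_rot: [[0.389, 0.921, -0.005], [0.921, -0.389, 0.002], [-0.0, -0.005, -1.0]]
ft_force: [-8.7, 4.4, 13.8]
gripper_width: 0.0132
finger_force: 42.1
```

```bash
python3 st.py
```

```text
12.3 [0.4586 0.128  0.0917] q [-38.1927  33.248   23.1026 131.428  -36.3491  21.6389  -7.0111] yang -22.877760996123545 F [-8.7183  4.4334 13.8023] T [ 0.7786  1.904  -0.0404] 0.013184680767558757 42.14089751243591
```

>>> servo_tool:
  commands:
    - [[0,0,0,0,0,0.035],[0,0,0,0,0,0],[0,0,0,0,0,0]]

```text
time: 12.6
eef_pos: [0.4585, 0.128, 0.0917]
ee_rot: [[0.421, 0.907, -0.005], [0.907, -0.421, 0.002], [-0.0, -0.006, -1.0]]
ft_force: [-8.9, 2.9, 13.3]
gripper_width: 0.0131
finger_force: 42.2
```

```bash
python3 st.py
```

```text
12.6 [0.4585 0.128  0.0917] q [-38.5502  33.3448  23.6381 131.4532 -37.0607  21.8113  -8.2579] yang -24.882504969390183 F [-8.918   2.9462 13.33  ] T [0.7954 1.9563 0.0173] 0.013098471897573464 42.21315264701843
```

Still free, so I'll keep going in small steps.

>>> servo_tool:
  commands:
    - [[-0.8,-1.8,-1,0,0,0.035],[0,0,0,0,0,0.035],[0,0,0,0,0,0],[0,0,0,0,0,0]]

```text
time: 13.0
eef_pos: [0.4583, 0.128, 0.0919]
ee_rot: [[0.481, 0.877, -0.003], [0.877, -0.481, 0.0], [-0.001, -0.003, -1.0]]
ft_force: [-2.8, 5.4, -7.9]
gripper_width: 0.0129
finger_force: 58.2
```

```bash
python3 st.py
```

```text
13.0 [0.4583 0.128  0.0919] q [-39.3979  33.4957  24.7619 131.5897 -38.3956  21.9728 -10.7634] yang -28.74995057513181 F [-2.8436  5.3865 -7.9153] T [1.1302 0.6136 1.3834] 0.012920952946540202 58.182777129113674
```

>>> servo_tool:
  commands:
    - [[0,0,0,0,0,0.035],[0,0,0,0,0,0],[0,0,0,0,0,0]]

```text
time: 13.3
eef_pos: [0.4583, 0.128, 0.092]
ee_rot: [[0.51, 0.86, -0.003], [0.86, -0.51, 0.0], [-0.001, -0.002, -1.0]]
ft_force: [-2.8, 3.3, -7.2]
gripper_width: 0.0132
finger_force: 75.3
```

```bash
python3 st.py
```

```text
13.3 [0.4583 0.128  0.092 ] q [-39.7488  33.5993  25.2931 131.6068 -39.0396  22.1537 -11.9692] yang -30.649122037401863 F [-2.8281  3.2775 -7.1852] T [1.0281 0.6295 2.018 ] 0.013187883570559566 75.26853231713176
```

>>> servo_tool:
  commands:
    - [[0,0,0,0,0,-0.035],[0,0,0,0,0,-0.025],[0,0,0,0,0,0],[0,0,0,0,0,0]]

```text
time: 13.7
eef_pos: [0.4583, 0.128, 0.0919]
ee_rot: [[0.46, 0.888, -0.003], [0.888, -0.46, 0.001], [-0.001, -0.003, -1.0]]
ft_force: [-3.9, 6.4, -9.4]
gripper_width: 0.0131
finger_force: 47.6
```

```bash
python3 st.py
```

```text
13.7 [0.4583 0.128  0.0919] q [-39.1275  33.4267  24.3707 131.5744 -37.9316  21.8482  -9.894 ] yang -27.3901071304105 F [-3.9231  6.4334 -9.3558] T [1.3068 0.605  0.9743] 0.013084779821941119 47.586877942085266
```

>>> servo_tool:
  commands:
    - [[0,0,0,0,0,0],[0,0,0,0,0,0],[0,0,0,0,0,0],[0,0,0,0,0,0],[0,0,0,0,0,0]]
  hand: -1

```text
time: 14.2
eef_pos: [0.4598, 0.1267, 0.0924]
ee_rot: [[0.463, 0.886, 0.001], [0.886, -0.463, -0.0], [0.0, 0.001, -1.0]]
ft_force: [-0.2, 0.0, 0.4]
gripper_width: 0.0836
finger_force: 0.0
```

>>> servo_tool:
  commands:
    - [[0,0,-15,0,0,0],[0,0,-25,0,0,0],[0,0,-30,0,0,0],[0,0,-30,0,0,0],[0,0,-30,0,0,0],[0,0,-10,0,0,0]]

```text
time: 14.8
eef_pos: [0.4605, 0.1269, 0.2346]
ee_rot: [[0.463, 0.886, 0.003], [0.886, -0.463, 0.002], [0.003, 0.002, -1.0]]
ft_force: [0.9, 0.1, -1.1]
gripper_width: 0.086
finger_force: 0.0
```

>>> servo_tool:
  commands:
    - [[-34,21.5,0,0,0,0],[-34,21.5,0,0,0,0],[-34,21.5,0,0,0,0],[-34,21.5,0,0,0,0],[-34,21.5,0,0,0,0],[-34,21.5,0,0,0,0],[-34,21.5,0,0,0,0],[0,0,0,0,0,-0.08],[0,0,0,0,0,-0.08],[0,0,0,0,0,0]]

```text
time: 15.8
eef_pos: [0.4825, -0.1541, 0.2318]
ee_rot: [[0.315, 0.949, -0.0], [0.949, -0.315, 0.0], [0.0, -0.001, -1.0]]
ft_force: [-1.3, 0.1, 0.3]
gripper_width: 0.0853
finger_force: 0.0
```

```bash
python3 st.py; python3 - <<'E'
from h import *
t=cv2.cvtColor(camera("top")["color"],4)[275:335,250:330]
cv2.imwrite("pics/k5.png",np.hstack([cv2.imread("pics/k4.png")[:,400:],cv2.resize(t[18:43,25:50],(400,400),interpolation=2)]))
E
```

```text
15.8 [ 0.4825 -0.1541  0.2318] q [-16.0653  22.7315  37.7041 121.4307 -20.6369  42.1472  16.6418] yang -18.389449120457382 F [-1.3141  0.1216  0.3168] T [-0.0029 -0.0223 -0.0018] 0.08533343769102059 0.0
```

View pics/k5.png

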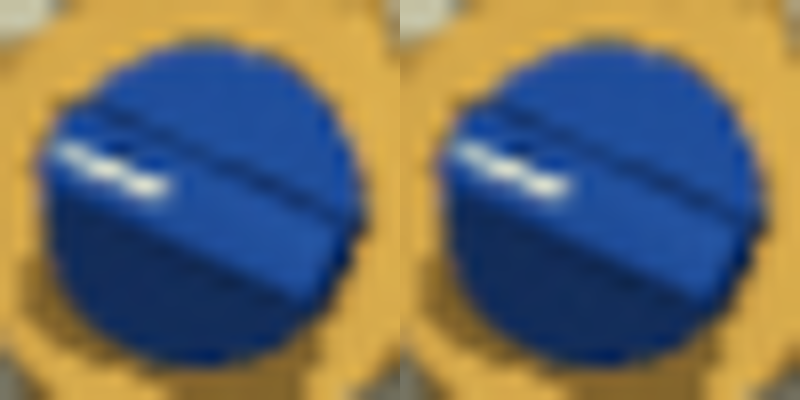

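The knob angle is unchanged between the two pictures even after pressing against the stop again, so it rests at its stop. Now I'll centre over the cap, with the yaw turned back so there is room both ways.

>>> servo_tool:
  commands:
    - [[2.5,10.8,0,0,0,0],[0,0,0,0,0,-0.14],[0,0,0,0,0,-0.14],[0,0,0,0,0,-0.14],[0,0,0,0,0,-0.14],[0,0,0,0,0,-0.14],[0,0,0,0,0,-0.14],[0,0,0,0,0,0]]

```text
time: 16.65
eef_pos: [0.4947, -0.1545, 0.2322]
ee_rot: [[-0.497, 0.868, 0.0], [0.868, 0.497, 0.0], [-0.0, 0.001, -1.0]]
ft_force: [0.2, -0.3, 0.9]
gripper_width: 0.0854
finger_force: 0.0
```

```bash
python3 st.py
```

```text
16.65 [ 0.4947 -0.1545  0.2322] q [ -6.0999  21.2708  23.2329 119.5155 -12.5124  41.4622  54.9542] yang 29.81169040205384 F [ 0.1527 -0.3166  0.922 ] T [-0.005   0.0184 -0.0516] 0.08542736499036964 0.0
```

>>> servo_tool:
  commands:
    - [[0.6,-2.2,20,0,0,0],[0,0,25,0,0,0],[0,0,25,0,0,0],[0,0,25,0,0,0],[0,0,20,0,0,0],[0,0,10,0,0,0],[0,0,0,0,0,0]]

```text
time: 17.35
eef_pos: [0.4915, -0.1551, 0.1061]
ee_rot: [[-0.494, 0.87, -0.002], [0.87, 0.494, 0.0], [0.001, -0.002, -1.0]]
ft_force: [0.2, 0.0, 0.2]
gripper_width: 0.0851
finger_force: 0.0
```

>>> servo_tool:
  commands:
    - [[0,0,0,0,0,0],[0,0,0,0,0,0],[0,0,0,0,0,0],[0,0,0,0,0,0],[0,0,0,0,0,0],[0,0,0,0,0,0],[0,0,0,0,0,0],[0,0,0,0,0,0]]
  hand: 1
  force: 40

```text
time: 18.15
eef_pos: [0.4925, -0.1553, 0.1083]
ee_rot: [[-0.496, 0.868, 0.002], [0.868, 0.496, -0.0], [-0.001, 0.002, -1.0]]
ft_force: [0.3, 1.4, 6.8]
gripper_width: 0.0371
finger_force: 39.3
```

```bash
python3 st.py
```

```text
18.15 [ 0.4925 -0.1553  0.1083] q [  0.3072  31.8709  15.6816 125.7181 -20.1229  24.5915  61.8544] yang 29.72849116704725 F [0.2864 1.406  6.8346] T [ 0.1602  0.0422 -0.0842] 0.037132125574153296 39.269832372665405
```

Well centred with width 37 mm. Try clockwise, 13° in small steps.

>>> servo_tool:
  commands:
    - [[0,0,0,0,0,0.05],[0,0,0,0,0,0.05],[0,0,0,0,0,0.05],[0,0,0,0,0,0]]

```text
time: 18.55
eef_pos: [0.4924, -0.1563, 0.1083]
ee_rot: [[-0.358, 0.934, 0.002], [0.934, 0.358, -0.001], [-0.002, 0.002, -1.0]]
ft_force: [0.1, -1.8, 4.8]
gripper_width: 0.037
finger_force: 39.6
```

```bash
python3 st.py
```

```text
18.55 [ 0.4924 -0.1563  0.1083] q [ -1.2944  32.1833  18.138  125.8143 -23.0713  24.9281  56.2984] yang 21.00233842734919 F [ 0.0755 -1.8119  4.8493] T [-0.5357  0.1487  0.0224] 0.03701014052332008 39.627588987350464
```

>>> servo_tool:
  commands:
    - [[0,0,0,0,0,0.04],[0,0,0,0,0,0.04],[0,0,0,0,0,0]]

```text
time: 18.85
eef_pos: [0.4923, -0.1563, 0.1083]
ee_rot: [[-0.283, 0.959, 0.002], [0.959, 0.283, -0.001], [-0.002, 0.002, -1.0]]
ft_force: [-0.7, -2.8, 6.1]
gripper_width: 0.0368
finger_force: 39.7
```

```bash
python3 st.py
```

```text
18.85 [ 0.4923 -0.1563  0.1083] q [ -2.1319  32.3558  19.398  125.8744 -24.6219  25.1577  53.3689] yang 16.431551002361722 F [-0.6919 -2.7849  6.1163] T [-0.4234  0.2314 -0.0102] 0.03679578379928568 39.659714698791504
```

It turns clockwise past 13° with no torque, so the thread is left-handed. I'll continue to about 81°.

>>> servo_tool:
  commands:
    - [[0,0,0,0,0,0.08],[0,0,0,0,0,0.08],[0,0,0,0,0,0.08],[0,0,0,0,0,0.08],[0,0,0,0,0,0.08],[0,0,0,0,0,0.08],[0,0,0,0,0,0.08],[0,0,0,0,0,0.08],[0,0,0,0,0,0]]

```text
time: 19.75
eef_pos: [0.4918, -0.1561, 0.1082]
ee_rot: [[0.347, 0.938, 0.001], [0.938, -0.347, -0.001], [-0.0, 0.002, -1.0]]
ft_force: [-2.4, -1.0, 8.6]
gripper_width: 0.0365
finger_force: 40.3
```

```bash
python3 st.py
```

```text
19.75 [ 0.4918 -0.1561  0.1082] q [ -8.8635  34.2676  29.722  126.3105 -36.6251  27.8599  29.3698] yang -20.31207913483045 F [-2.3831 -0.9758  8.5596] T [-0.2047  0.5718  0.0124] 0.03650532222375889 40.266194343566895
```

>>> servo_tool:
  commands:
    - [[0,0,0,0,0,0.08],[0,0,0,0,0,0.08],[0,0,0,0,0,0.08],[0,0,0,0,0,0.08],[0,0,0,0,0,0.08],[0,0,0,0,0,0.08],[0,0,0,0,0,0.07],[0,0,0,0,0,0]]

```text
time: 20.55
eef_pos: [0.4919, -0.1557, 0.1082]
ee_rot: [[0.786, 0.619, 0.001], [0.619, -0.786, -0.0], [0.001, 0.001, -1.0]]
ft_force: [-2.1, -0.8, 8.4]
gripper_width: 0.0372
finger_force: 40.4
```

```bash
python3 st.py; python3 - <<'E'
from h import *
q=cv2.cvtColor(camera("side")["color"],4)
cv2.imwrite("pics/c1.png",cv2.resize(q[265:345,275:375],(750,600),interpolation=2))
E
```

```text
20.55 [ 0.4919 -0.1557  0.1082] q [-14.3584  36.7314  38.7335 126.6237 -45.8426  31.4657   7.8503] yang -51.79202852514194 F [-2.0969 -0.7863  8.3931] T [ 0.0681  0.5048 -0.0685] 0.03721063647887775 40.38454592227936
```

View pics/c1.png

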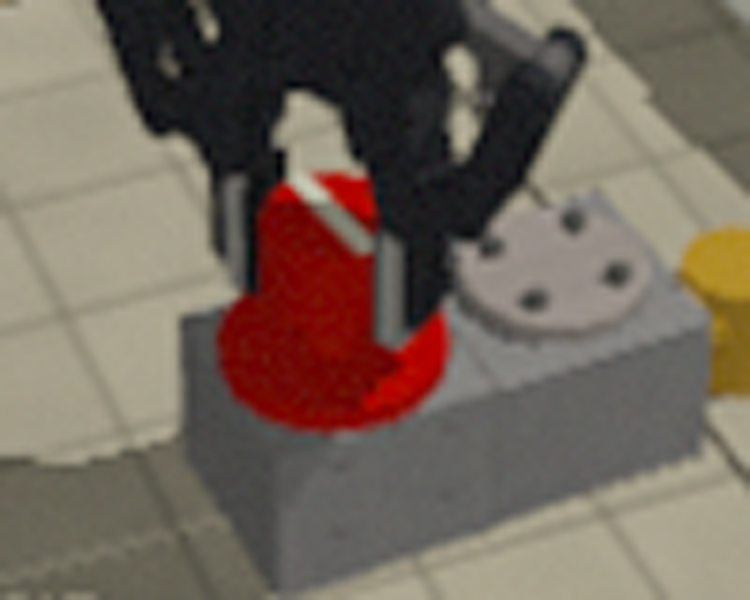

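The white line now runs from about (303,180) to (368,247), so the cap turned with the gripper. I'll check its angle and pull gently.

```bash
python3 - <<'E'
from h import *
S=lambda x,y:(275+x/7.5,265+y/7.5)
a,b=atz("side",*S(303,180),.138),atz("side",*S(368,247),.138);d=b-a
print(np.linalg.norm(d),np.degrees(np.arctan2(d[1],d[0])))
E
```

```text
0.03255460037359764 -81.24199584768905
```

>>> servo_tool:
  commands:
    - [[0,0,-3,0,0,0],[0,0,-3,0,0,0],[0,0,0,0,0,0]]

```text
time: 20.9
eef_pos: [0.4919, -0.1552, 0.1138]
ee_rot: [[0.784, 0.621, 0.001], [0.621, -0.784, 0.0], [0.001, 0.0, -1.0]]
ft_force: [0.1, 0.2, -1.9]
gripper_width: 0.0372
finger_force: 40.2
```

Free. Lift to about 8 cm above its seat.

>>> servo_tool:
  commands:
    - [[0,0,-8,0,0,0],[0,0,-8,0,0,0],[0,0,-10,0,0,0],[0,0,-10,0,0,0],[0,0,-10,0,0,0],[0,0,-10,0,0,0],[0,0,-10,0,0,0],[0,0,-7,0,0,0],[0,0,-3,0,0,0],[0,0,0,0,0,0],[0,0,0,0,0,0],[0,0,0,0,0,0]]

```text
time: 22.1
eef_pos: [0.4915, -0.1553, 0.189]
ee_rot: [[0.784, 0.621, -0.001], [0.621, -0.784, 0.0], [-0.0, -0.0, -1.0]]
ft_force: [-0.4, 0.9, -2.3]
gripper_width: 0.0371
finger_force: 40.2
```

```bash
python3 st.py; python3 - <<'E'
from h import *
q=cv2.cvtColor(camera("side")["color"],4)
cv2.imwrite("pics/c2.png",q[120:420,150:550])
E
```

```text
22.1 [ 0.4915 -0.1553  0.189 ] q [-21.6744  30.9434  48.8409 123.2197 -36.004   41.1729  -0.1573] yang -51.627205390641045 F [-0.3804  0.897  -2.3465] T [0.0606 0.0024 0.0349] 0.03709532777624695 40.240707993507385
```

View pics/c2.png

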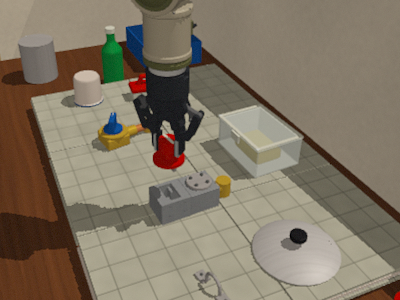

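The cap hangs upright in the gripper at about (168,152), over the open port at about (172,190). It is 8 cm up, and everything else is in place.

```bash
python3 -c "
from rig import *
print(hand_in())"
```

```text
the job is handed in; nothing more can be done
None
```

The job is handed in at about 22 s: the blue valve is closed to its stop, and the red cap came off clockwise (a left-handed thread; I didn't try counter-clockwise, as clockwise gave at once) and is held upright about 8 cm above its port.

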